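# Press the jar's sprung follower home

### The job

Take the tamper from its wooden rest and press the sprung plate in the glass jar squarely down until it is fully home, hard on its stop, and level; bear down firmly on it there for about a second, with some 16 to 24 N, but never with more than 28 N, and do not knock the glass. Then lift the tamper out and set it gently back upright in its rest, leaving the plate down and level and everything else on the table where it is.

Things in the scene. Friction and masses are not known exactly. Their poses are not given: they have to be found in the camera images.
- tamper: tamper standing upright in its rest: flat round steel base 72 mm across and 14 mm thick, steel stem 14 mm across, round dark wooden handle 29 mm across from 75 to 155 mm above the underside; 0.25 to 0.6 kg. Origin at the centre of the flat underside, z up along the handle. Gripped from above, 118 mm above the underside, the fingers stay above the jar's rim.
- rest: fixed round wooden dish, 110 mm across, where the tamper stands: floor 6 mm above its underside, rim 16 mm above its underside, recess 86 mm across. Origin at the centre of the underside.
- jar: fixed straight-sided open glass jar on a round wooden base (120 mm across, 14 mm high). Glass 96 mm across (100 mm at the rim), 88 mm inside at least, rim 134 mm above the origin. Origin at the centre of the base's underside, z up. The only jar with a plate in it; it and the rest may swap sides. The glass bears knocks of 12 N at most.
- follower: round aluminium plate in the jar, 81 mm across, 6 mm thick, on a coil spring, starting cocked by up to 7 degrees. Origin at the centre of its top face, on its pivot; z is that face's normal. It tips easily, takes the angle of the flat thing pressing it and keeps it; level: within 2 degrees. Fully home its top is 62 to 74 mm above the jar's origin; the depth varies unseen.
- foot (a joint): how far the stiff foot under the spring has sunk: 0 until the plate has run down onto it, 0.004 m fully home on its rigid stop. Pressed slowly, the plate runs down 15 to 30 mm under 6 to 9 N, meets the foot, sinks with it the last 4 mm under about 12 N and then stops hard. Friction holds plate and foot where they are left.
- small_jar: closed glass jar, 54 mm across, 75 mm high, between jar and rest; origin under its centre; not to be disturbed
- tall_jar: closed glass jar, 76 mm across, 140 mm high, towards the far edge; origin under its centre; not to be disturbed
- open_jar: empty open glass jar, 74 mm across, 100 mm high, towards the far edge; origin under its centre; not to be disturbed
- tin_can: can, 68 mm across, 100 mm high; origin under its centre; not to be disturbed
- jar_band: loose brass jar band, 76 mm across, 15 mm high, lying near the robot; origin under its centre; not to be disturbed
- carton: cardboard carton 70 x 100 x 45 mm; origin under its centre; not to be disturbed
- spoon: spoon lying on the table, at the robot's left; origin under its centre; not to be disturbed
Mind the look-alikes: they are no part of the job. What is shaped like the tamper but purple is not meant.

How it is judged:
On the way, in this order (a step that is already met when the one before it is completed fails the run):
1. the tamper is lifted clear of its rest (z of tamper in the frame of rest above 0.04 m), for 0.1 s.
2. the tamper bears down on the plate with 14 N or more, plate on its stop and level (value of joint foot above 0.003 m and angle between follower's own z axis and vertical below 0.035 rad and contact force between tamper and follower above 14 N), for 0.5 s.
At the end, for the whole second after the job is handed in: foot sunk to within 1.2 mm of its stop, so that the plate is home, and plate level within 2 degrees; tamper at rest, upright, its base down in the recess of its rest (value of joint foot above 0.0028 m and angle between follower's own z axis and vertical below 0.035 rad and horizontal distance between tamper and rest below 0.01 m and z of tamper in the frame of rest below 0.009 m and angle between tamper's own z axis and vertical below 0.06 rad and linear speed of tamper below 0.02 m/s); the robot touches nothing.
It fails at once if the tamper presses the plate with more than 28 N (contact force between tamper and follower above 28 N).
It fails at once if the gripper itself presses the plate (contact force between the arm and follower above 1.5 N).
It fails at once if the tamper or the gripper knocks the jar with more than 12 N (contact force between any of tamper, the arm and jar above 12 N).
It fails at once if the tamper is banged down on its rest (over 80 N) (contact force between tamper and rest above 80 N).
It fails at once if a bystander is pushed more than 30 mm (distance of any of small_jar, tall_jar, open_jar, tin_can, jar_band, carton, spoon from where it was at the start of the episode above 0.03 m).
It also fails if it takes over 64 s, if anything falls off the work surface, if the arm or the gripper's body presses on something with over 40 N, if the wrist force passes 120 N, or if a joint passes its speed limit or range.

### The arm

A 6-joint arm with a two-finger parallel gripper is mounted at the origin on the work surface. World frame = base frame: x ahead of the robot, y to its left, z up, the work surface at z = 0. Lengths are in m, angles in rad, forces in N, time in s.
With the tool pointing down it reaches from about 0.325 to 0.775 m from the base axis. Payload 9.3 kg.
Tool frame: the origin (TCP) lies on the centre line of the jaws, within the pads' length; the fingertips stand robot.tip_reach ahead of it and the grasp point (between the pads) lies 2 mm behind it (robot.tip_reach is the distance from the TCP to the fingertips, in m); z points along the fingers, y is the line along which they close (so a half turn about z gives the same grasp; the last joint's range is limited). The gripper opens to 85 mm and grips with 20 to 120 N. Pads are 22 mm wide; open, the fingers measure 114 mm over their backs; the gripper's body (76 mm by 85 mm) begins 54 mm behind the grasp point. The pads swing forward as they close: fully open they stand 13 mm farther back than shut.
Start: joints at [-1.258, 0.259, 0.021, 1.334, 0, 1.418], TCP at [0.247, -0.491, 0.248] pointing down, gripper open.
Joint ranges: [-3.04, 3.04], [-0.91, 1.82], [-1.04, 1.36], [-1.92, 1.95], [-1.52, 1.45], [-3.14, 3.14]. Speed limits (rad/s): [2.22, 2.22, 2.79, 3.14, 3.14, 3.14].

### API

Orientations are given as a 3x3 rotation matrix whose columns are the frame's x, y, z axes.
In Python, from station import robot gives the robot as it stands. The module is installed in compiled form; this text tells all that it offers.
- The arm moves only by the tool drive_tool, never from a script. Its argument "steps" is a list of rows, each an object with "xyz": the shift along the tool's x, y, z normalised to -1 to 1, where 1 is 40 mm, a list of three; "delta_rot": the turn, a rotation vector about the tool's x, y, z normalised to -1 to 1, where 1 is 8 degrees, a list of three; "fingers": the closure in counts, from 0 (fully open) to 255 (shut). In form: [{"xyz": [dx, dy, dz], "delta_rot": [wx, wy, wz], "fingers": fingers}, ...]. A call has 1 to 20 rows; each row shifts and turns the commanded pose from where the row before left it, along the tool's axes as they then stand; what a row does not reach is not made up. A row lasts 1/8 s, in which the tool goes at most 62.5 mm and 10.7 degrees, less where a joint would pass 70% of its speed; a pose out of reach is approached as far as the arm can. A call with a number of a shift or a turn outside -1 to 1 is refused whole. A call with a gripper value outside its range is refused whole. The fingers move at their own pace and stop on an object; "grip_force" is the grip in N (left out, the last holds). Time passes only in rows, so rows that do not move let the fingers close. It gives the time, the measured TCP pose, the force, the opening and the grip force at its end, in the units of the state.
- robot.get_state(): the state, without advancing time (a new reading comes with each control period).
- robot.capture(name): name is "scene" or "top"; returns a dict with "image" (384x512x3 uint8, red, green, blue), "range_z" (384x512 float32, m along the optical axis (not along the pixel's ray), 0 where there is no reading), "fx", "fy", "cx", "cy" (pixels), "pose" (4x4, takes a point from camera to world coordinates). Camera axes: x right, y up, looking along -z (the intrinsics and any distortion apply to the point x, -y, -z); pixel columns grow to the right and rows downward; lengths in m; the calibration is good to about 2 mm. A picture is of the moment at which its call begins.
- robot.close_job(): hands the job in; it is judged then, once.
The state is a dict: "time_s": time; "joints": joint angles; "joint_vel": joint speeds; "effort": joint torques, N m; "position": TCP position; "eef_rot": TCP orientation; "wrist_force": force on the tool from outside, world axes, zero at the start; "torque": the same for the moment, N m; "width": finger opening in m; "grasp_force": force on a finger pad.
Only numpy, scipy, OpenCV 4.12 (cv2) and the standard library are available. Lean on these libraries where they do the work, as an engineer would, in place of code of your own. Each camera call takes 0.05 s, during which the arm holds its last target. There are 200 camera calls.

## Working session

There is one attempt and no reset: what is moved stays moved. The work goes in short steps, Python scripts to look and compute and a tool call to move; the robot and the scene stay as the last step left them, time stands still between calls to the robot, and variables do not carry over. Pictures are saved under pics/ and viewed, at most 10 in all, crops included, and the job is handed in when it is done.

Besides the shell and the picture viewer there is one more tool, called after "Emit:" as a command line: name --argument value ..., lists and objects as JSON in quotes. drive_tool: Moves the arm, as the interface text tells. Its arguments: {"type":"object","properties":{"steps":{"type":"array","items":{"type":"object","properties":{"xyz":{"type":"array","items":{"type":"number"}},"delta_rot":{"type":"array","items":{"type":"number"}},"fingers":{"type":"number"}}}},"grip_force":{"type":"number"}},"required":["steps"]}

```bash
mkdir -p pics; cat > h.py <<'E'
import numpy as np, cv2
from station import robot
def cap(n,f=None):
    c=robot.capture(n)
    if f: cv2.imwrite('pics/'+f,c['image'][:,:,::-1])
    return c
def cloud(c):
    z=c['range_z']; v,u=np.mgrid[:z.shape[0],:z.shape[1]]
    P=np.stack([(u-c['cx'])/c['fx']*z,-(v-c['cy'])/c['fy']*z,-z],-1)
    return P@c['pose'][:3,:3].T+c['pose'][:3,3]
E
python3 - <<'E'
from h import *
s=robot.get_state(); print(s, robot.tip_reach)
for n in('scene','top'):
    c=cap(n,n+'0.png'); print(n,c['pose'].round(3).tolist(),c['fx'],c['cx'],c['cy'],[k for k in c])
    np.savez(n+'0.npz',**c)
E
```

```text
{'time_s': 0.0, 'joints': array([-1.25758943e+00,  2.59218745e-01,  2.07780337e-02,  1.33373267e+00,
       -6.41129031e-06,  1.41817072e+00]), 'joint_vel': array([-0.00042129,  0.00032202,  0.0010493 , -0.00030246, -0.00154727,
       -0.00118412]), 'effort': array([-9.67493690e-06, -5.55641985e+01,  3.44527388e+01,  1.36250429e-02,
       -1.32177142e-04,  4.03447814e-06]), 'position': array([ 0.24694221, -0.49115514,  0.24765815]), 'eef_rot': array([[ 8.93447983e-01,  4.49166468e-01, -4.30386615e-04],
       [ 4.49166628e-01, -8.93447049e-01,  1.30809045e-03],
       [ 2.03022714e-04, -1.36202608e-03, -9.99999052e-01]]), 'wrist_force': array([-0.77029341, -0.38814693, -0.36184146]), 'torque': array([-0.01963504,  0.01207451, -0.00684659]), 'grasp_force': 0.0, 'width': 0.08572510059961849} 0.017
scene [[0.712, -0.457, 0.533, 1.183], [0.702, 0.465, -0.54, -0.559], [-0.001, 0.759, 0.651, 0.859], [0.0, 0.0, 0.0, 1.0]] 492.6588308344293 257.2592798543638 185.07057754374614 ['image', 'range_z', 'fx', 'fy', 'cx', 'cy', 'pose']
top [[-0.0, 0.999, -0.05, 0.519], [-1.0, 0.001, 0.015, 0.073], [0.015, 0.05, 0.999, 1.202], [0.0, 0.0, 0.0, 1.0]] 429.63467341494425 258.5639037227526 189.49418863896366 ['image', 'range_z', 'fx', 'fy', 'cx', 'cy', 'pose']
```

View pics/scene0.png

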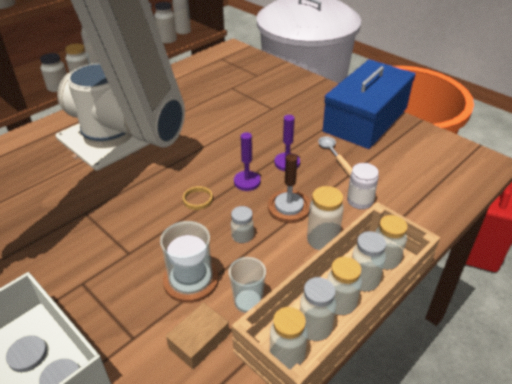

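View pics/top0.png

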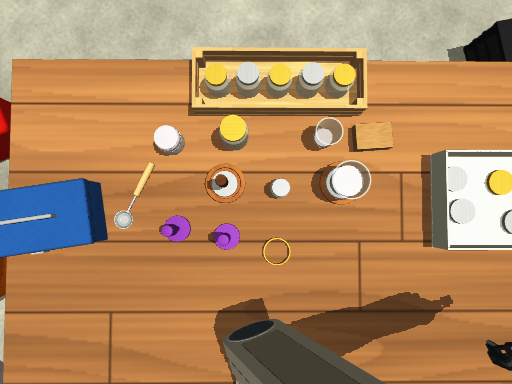

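The dark-handled tamper stands in its wooden rest at top (222,182) and scene (291,175). The look-alikes are purple, at top (176,229) and (227,237) and at scene (247,160) and (289,140), so I choose the dark one. The jar with the plate is at top (345,181) and scene (187,255); the open jar at top (328,132) is empty.

```bash
cat > m.py <<'E'
from h import *
def circ(xy):
    A=np.c_[2*xy,np.ones(len(xy))]; s=np.linalg.lstsq(A,(xy**2).sum(1),rcond=None)[0]
    return s[:2],np.sqrt(s[2]+s[:2]@s[:2])
E
python3 - <<'E'
from m import *
c=dict(np.load('top0.npz')); im=c['image']; P=cloud(c)
a=cv2.resize(im[140:230,185:275],None,fx=4,fy=4); b=cv2.resize(im[140:230,300:390],None,fx=4,fy=4)
cv2.imwrite('pics/crop0.png',np.hstack([a,b])[:,:,::-1])
def show(name,box):
    u0,u1,v0,v1=box; Q=P[v0:v1,u0:u1].reshape(-1,3); I=im[v0:v1,u0:u1].reshape(-1,3)
    ok=c['range_z'][v0:v1,u0:u1].ravel()>0
    Q,I=Q[ok],I[ok]; h=np.histogram(Q[:,2],np.arange(-.01,.2,.01)); print(name,h[0])
    return Q,I
Q,I=show('rest',(185,275,140,230))
for lo,hi in((.01,.022),(.013,.024),(.14,.175)):
    m=(Q[:,2]>lo)&(Q[:,2]<hi); q=Q[m]; print(lo,m.sum(),q.mean(0).round(4),((q.min(0)+q.max(0))/2).round(4),np.ptp(q,axis=0).round(4))
Q,I=show('jar',(300,390,145,220))
for lo,hi in((.005,.022),(.08,.12),(.125,.145)):
    m=(Q[:,2]>lo)&(Q[:,2]<hi); q=Q[m]; print(lo,m.sum(),q.mean(0).round(4),((q.min(0)+q.max(0))/2).round(4),np.ptp(q,axis=0).round(4))
E
```

```text
rest [1879 4732  750  340   15   36   17   16   40   16   16   24   47    8
   14    8   20   92    0    0]
0.01 921 [0.5782 0.1509 0.0172] [0.591  0.1369 0.016 ] [0.2431 0.2402 0.012 ]
0.013 955 [0.5816 0.1499 0.0183] [0.5911 0.1397 0.0185] [0.243  0.2339 0.011 ]
0.14 120 [0.6006 0.1471 0.1605] [0.6387 0.1384 0.1537] [0.1135 0.0476 0.0274]
jar [1356 3380  338   56   43  150   32   29   37   59  506  353   64   76
  244    1    0    0    0    0]
0.005 664 [ 0.597  -0.1651  0.0111] [ 0.6006 -0.1874  0.0135] [0.2076 0.2518 0.0169]
0.08 982 [ 0.5993 -0.1762  0.0996] [ 0.622  -0.1714  0.1   ] [0.1399 0.0973 0.0399]
0.125 289 [ 0.6007 -0.1811  0.1335] [ 0.598  -0.1748  0.1337] [0.0978 0.097  0.017 ]
```

View pics/crop0.png

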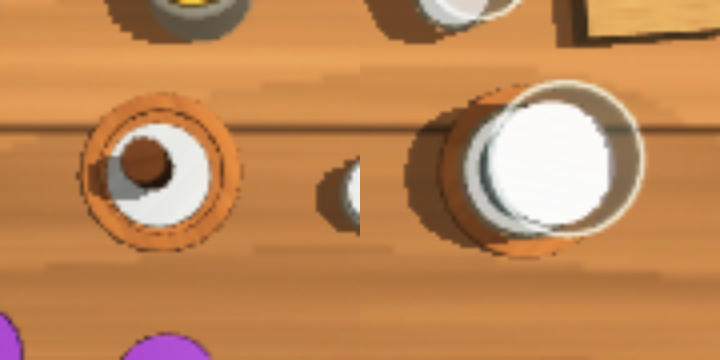

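The crop shows the brown-handled tamper on a steel base in the rest, at about px (222,181). The jar's rim circle is centred at about px (351,180), with the white plate inside it.

```bash
cat >> m.py <<'E'
def onplane(c,uv,z):
    uv=np.asarray(uv,float); d=np.stack([(uv[:,0]-c['cx'])/c['fx'],-(uv[:,1]-c['cy'])/c['fy'],-np.ones(len(uv))],-1)@c['pose'][:3,:3].T
    o=c['pose'][:3,3]; return (o+d*((z-o[2])/d[:,2])[:,None])[:,:2]
def contour(mask,box):
    m=np.zeros(mask.shape,np.uint8); u0,u1,v0,v1=box; m[v0:v1,u0:u1]=mask[v0:v1,u0:u1]
    k=max(cv2.findContours(m,cv2.RETR_EXTERNAL,cv2.CHAIN_APPROX_NONE)[0],key=cv2.contourArea)
    return cv2.convexHull(k)[:,0]
def ringfit(q,c0,r0,r1):
    d=np.hypot(*(q[:,:2]-c0).T); q=q[(d>r0)&(d<r1)]
    ce,r=circ(q[:,:2]); 
    for _ in range(5):
        e=abs(np.hypot(*(q[:,:2]-ce).T)-r); ce,r=circ(q[e<.004][:,:2])
    return ce.round(4),round(float(r),4),len(q)
E
python3 - <<'E'
from m import *
c=dict(np.load('top0.npz')); P=cloud(c); hsv=cv2.cvtColor(c['image'],cv2.COLOR_RGB2HSV)
for v,u in((165,195),(180,207),(180,230),(180,219),(150,225)): print(hsv[v,u],P[v,u].round(3),end=' ')
print()
Q=P[140:230,185:275].reshape(-1,3)
q=Q[(Q[:,2]>.012)&(Q[:,2]<.02)]; print('rest rim depth',ringfit(q,[.6,.149],.035,.062))
white=((hsv[...,1]<40)&(hsv[...,2]>120)).astype(np.uint8)
k=contour(white,(205,245,165,205)); print('base hull',circ(onplane(c,k,.020)))
h=Q[(Q[:,2]>.155)&(Q[:,2]<.17)&(np.hypot(Q[:,0]-.6,Q[:,1]-.147)<.04)]; print('handle top',h.mean(0),np.ptp(h,axis=0),len(h))
J=P[140:225,300:395].reshape(-1,3)
q=J[(J[:,2]>.127)&(J[:,2]<.14)]; print('rim',ringfit(q,[.6,-.178],.035,.06))
q=J[(J[:,2]>.01)&(J[:,2]<.018)]; print('jar base',ringfit(q,[.6,-.178],.052,.066))
q=J[(J[:,2]>.08)&(J[:,2]<.118)&(np.hypot(J[:,0]-.6,J[:,1]+.178)<.036)]
for _ in range(5):
    A=np.c_[q[:,:2]-[.6,-.178],np.ones(len(q))]; s=np.linalg.lstsq(A,q[:,2],rcond=None)[0]; e=abs(A@s-q[:,2]); q=q[e<.004]
print('plate',s,len(q),np.degrees(np.arctan(np.hypot(*s[:2]))))
for nm,(u0,u1,v0,v1) in dict(small=(268,294,172,200),yel=(212,252,108,155),tin=(310,345,112,150),purp=(205,245,215,255)).items():
    K=P[v0:v1,u0:u1].reshape(-1,3); zt=np.percentile(K[:,2],99); t=K[K[:,2]>zt-.012]; print(nm,t.mean(0).round(3),zt.round(3))
E
```

```text
[ 15 154 227] [0.648 0.232 0.001] [ 13 183 203] [0.605 0.197 0.014] [ 40   3 235] [0.604 0.133 0.023] [ 12 188 106] [0.594 0.152 0.161] [ 14 165 113] [ 0.69   0.148 -0.001] 
rest rim depth (array([0.5976, 0.1484]), 0.0493, 462)
base hull (array([0.59513821, 0.14895252]), np.float64(0.034662867157574474))
handle top [0.59503113 0.14911767 0.16229524] [0.0269087  0.02698805 0.01191075] 107
rim (array([ 0.5983, -0.1745]), 0.0467, 280)
jar base (array([ 0.5988, -0.1744]), 0.0561, 227)
plate [-0.06850991  0.02767938  0.09915634] 575 4.225914991133687
small [ 0.58  -0.001  0.102] 0.082
yel [0.725 0.121 0.151] 0.145
tin [ 0.722 -0.121  0.137] 0.104
purp [0.456 0.137 0.242] 0.159
```

Emit:
drive_tool --steps '[{"delta_rot": [0, 0, -1], "xyz": [0, 0, 0], "fingers": 0}, {"delta_rot": [0, 0, -1], "xyz": [0, 0, 0], "fingers": 0}, {"delta_rot": [0, 0, -1], "xyz": [0, 0, 0], "fingers": 0}, {"delta_rot": [0, 0, -1], "xyz": [0, 0, 0], "fingers": 0}, {"delta_rot": [0, 0, -1], "xyz": [0, 0, 0], "fingers": 0}, {"delta_rot": [0, 0, -1], "xyz": [0, 0, 0], "fingers": 0}, {"delta_rot": [0, 0, -1], "xyz": [0, 0, 0], "fingers": 0}, {"delta_rot": [0, 0, -0.91], "xyz": [0, 0, 0], "fingers": 0}]' --grip_force 60

```text
time_s: 1.1
position: [0.247, -0.4912, 0.2479]
eef_rot: [[-0.004, 1.0, -0.0], [1.0, 0.004, 0.001], [0.001, -0.0, -1.0]]
wrist_force: [0.3, 0.9, -1.3]
width: 0.0858
grasp_force: 0.0
```

Emit:
drive_tool --steps '[{"delta_rot": [0, 0, 0], "xyz": [0.88, 0.48, 0], "fingers": 0}, {"delta_rot": [0, 0, 0], "xyz": [0.88, 0.48, 0], "fingers": 0}, {"delta_rot": [0, 0, 0], "xyz": [0.88, 0.48, 0], "fingers": 0}, {"delta_rot": [0, 0, 0], "xyz": [0.88, 0.48, 0], "fingers": 0}, {"delta_rot": [0, 0, 0], "xyz": [0.88, 0.48, 0], "fingers": 0}, {"delta_rot": [0, 0, 0], "xyz": [0.88, 0.48, 0], "fingers": 0}, {"delta_rot": [0, 0, 0], "xyz": [0.88, 0.48, 0], "fingers": 0}, {"delta_rot": [0, 0, 0], "xyz": [0.88, 0.48, 0], "fingers": 0}, {"delta_rot": [0, 0, 0], "xyz": [0.88, 0.48, 0], "fingers": 0}, {"delta_rot": [0, 0, 0], "xyz": [0.88, 0.48, 0], "fingers": 0}, {"delta_rot": [0, 0, 0], "xyz": [0.88, 0.48, 0], "fingers": 0}, {"delta_rot": [0, 0, 0], "xyz": [0.88, 0.48, 0], "fingers": 0}, {"delta_rot": [0, 0, 0], "xyz": [0.88, 0.48, 0], "fingers": 0}, {"delta_rot": [0, 0, 0], "xyz": [0.88, 0.48, 0], "fingers": 0}, {"delta_rot": [0, 0, 0], "xyz": [0.88, 0.48, 0], "fingers": 0}, {"delta_rot": [0, 0, 0], "xyz": [0.88, 0.48, 0], "fingers": 0}, {"delta_rot": [0, 0, 0], "xyz": [0.88, 0.48, 0], "fingers": 0}, {"delta_rot": [0, 0, 0], "xyz": [0.88, 0.48, 0], "fingers": 0}, {"delta_rot": [0, 0, 0], "xyz": [0, 0, 0], "fingers": 0}, {"delta_rot": [0, 0, 0], "xyz": [0, 0, 0], "fingers": 0}]'

```text
time_s: 3.6
position: [0.5927, 0.1419, 0.2478]
eef_rot: [[0.0, 1.0, -0.001], [1.0, -0.0, -0.0], [-0.0, -0.001, -1.0]]
wrist_force: [-0.7, -0.4, -0.0]
width: 0.0856
grasp_force: 0.0
```

```bash
python3 - <<'E'
from m import *
c=dict(np.load('scene0.npz')); P=cloud(c); hsv=cv2.cvtColor(c['image'],cv2.COLOR_RGB2HSV)
Q=P.reshape(-1,3)
m=(abs(Q[:,0]-.595)<.04)&(abs(Q[:,1]-.149)<.04)&(Q[:,2]>.085)&(Q[:,2]<.15); q=Q[m]
for lo in(.085,.105,.125): 
    t=q[(q[:,2]>lo)&(q[:,2]<lo+.02)]; print(t.mean(0).round(4),((t.min(0)+t.max(0))/2).round(4),len(t))
v=c['pose'][:2,3]-[.595,.149]; print('view dir',v/np.hypot(*v))
q=Q[(Q[:,2]>.128)&(Q[:,2]<.14)]; print('rim',ringfit(q,[.598,-.1745],.035,.06))
E
```

```text
[0.6043 0.1386 0.095 ] [0.6016 0.1424 0.095 ] 77
[0.6038 0.1382 0.115 ] [0.5993 0.1417 0.1149] 75
[0.6038 0.1384 0.1348] [0.5989 0.143  0.135 ] 82
view dir [ 0.63889878 -0.76929081]
rim (array([ 0.6018, -0.1777]), 0.0471, 347)
```

Emit:
drive_tool --steps '[{"delta_rot": [0, 0, 0], "xyz": [0.18, 0.06, 0], "fingers": 0}, {"delta_rot": [0, 0, 0], "xyz": [0, 0, 0], "fingers": 0}]'

```text
time_s: 3.85
position: [0.5953, 0.149, 0.2485]
eef_rot: [[0.001, 1.0, 0.0], [1.0, -0.001, 0.0], [0.0, 0.0, -1.0]]
wrist_force: [-0.0, -0.8, 0.4]
width: 0.085
grasp_force: 0.0
```

Emit:
drive_tool --steps '[{"xyz": [0, 0, 0.6], "delta_rot": [0, 0, 0], "fingers": 0}, {"xyz": [0, 0, 0.6], "delta_rot": [0, 0, 0], "fingers": 0}, {"xyz": [0, 0, 0.6], "delta_rot": [0, 0, 0], "fingers": 0}, {"xyz": [0, 0, 0.6], "delta_rot": [0, 0, 0], "fingers": 0}, {"xyz": [0, 0, 0.5], "delta_rot": [0, 0, 0], "fingers": 0}, {"xyz": [0, 0, 0.25], "delta_rot": [0, 0, 0], "fingers": 0}, {"xyz": [0, 0, 0], "delta_rot": [0, 0, 0], "fingers": 0}, {"xyz": [0, 0, 0], "delta_rot": [0, 0, 0], "fingers": 0}]'

```text
time_s: 4.85
position: [0.5958, 0.1492, 0.1232]
eef_rot: [[0.001, 1.0, 0.001], [1.0, -0.001, 0.0], [0.0, 0.001, -1.0]]
wrist_force: [0.1, -0.0, -0.2]
width: 0.0851
grasp_force: 0.0
```

Emit:
drive_tool --steps '[{"xyz": [0, 0, 0], "delta_rot": [0, 0, 0], "fingers": 100}, {"xyz": [0, 0, 0], "delta_rot": [0, 0, 0], "fingers": 130}, {"xyz": [0, 0, 0], "delta_rot": [0, 0, 0], "fingers": 160}, {"xyz": [0, 0, 0], "delta_rot": [0, 0, 0], "fingers": 190}, {"xyz": [0, 0, 0], "delta_rot": [0, 0, 0], "fingers": 220}, {"xyz": [0, 0, 0], "delta_rot": [0, 0, 0], "fingers": 255}, {"xyz": [0, 0, 0], "delta_rot": [0, 0, 0], "fingers": 255}, {"xyz": [0, 0, 0], "delta_rot": [0, 0, 0], "fingers": 255}]' --grip_force 90

```text
time_s: 5.85
position: [0.5955, 0.1492, 0.1228]
eef_rot: [[0.001, 1.0, 0.001], [1.0, -0.001, 0.0], [0.0, 0.001, -1.0]]
wrist_force: [-1.1, 0.5, 5.6]
width: 0.0272
grasp_force: 88.4
```

Emit:
drive_tool --steps '[{"xyz": [0, 0, -0.1], "delta_rot": [0, 0, 0], "fingers": 255}, {"xyz": [0, 0, -0.4], "delta_rot": [0, 0, 0], "fingers": 255}, {"xyz": [0, 0, -0.5], "delta_rot": [0, 0, 0], "fingers": 255}, {"xyz": [0, 0, -0.5], "delta_rot": [0, 0, 0], "fingers": 255}, {"xyz": [0, 0, -0.5], "delta_rot": [0, 0, 0], "fingers": 255}, {"xyz": [0, 0, -0.5], "delta_rot": [0, 0, 0], "fingers": 255}, {"xyz": [0, 0, -0.5], "delta_rot": [0, 0, 0], "fingers": 255}, {"xyz": [0, 0, -0.5], "delta_rot": [0, 0, 0], "fingers": 255}, {"xyz": [0, 0, -0.5], "delta_rot": [0, 0, 0], "fingers": 255}, {"xyz": [0, 0, -0.5], "delta_rot": [0, 0, 0], "fingers": 255}, {"xyz": [0, 0, 0], "delta_rot": [0, 0, 0], "fingers": 255}, {"xyz": [0, 0, 0], "delta_rot": [0, 0, 0], "fingers": 255}]'

```text
time_s: 7.35
position: [0.5951, 0.1492, 0.3016]
eef_rot: [[0.001, 1.0, -0.001], [1.0, -0.001, -0.0], [-0.0, -0.001, -1.0]]
wrist_force: [-0.9, -0.2, -6.3]
width: 0.0271
grasp_force: 89.5
```

```bash
python3 - <<'E'
from m import *
s=robot.get_state(); print(s['position'],s['wrist_force'],s['torque'],s['joints'].round(2))
c=cap('scene','scene1.png'); np.savez('scene1.npz',**c)
c=cap('top','top1.png'); np.savez('top1.npz',**c)
a=cv2.imread('pics/scene1.png')[20:260,160:400]; b=cv2.imread('pics/top1.png')[120:240,150:270]
cv2.imwrite('pics/v1.png',np.hstack([cv2.resize(a,(400,400)),cv2.resize(b,(400,400))]))
E
```

```text
[0.59511839 0.14916261 0.30161422] [-0.88540247 -0.2150829  -6.32537809] [-0.00462867  0.04448065 -0.00415387] [0.11 0.37 0.31 1.52 0.   1.68]
```

View pics/v1.png

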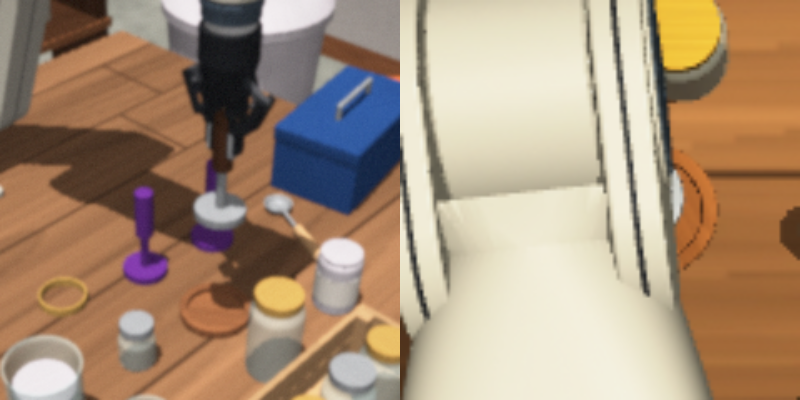

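The scene view shows the tamper hanging from the fingers over the empty rest, its base at about px (292,146).

```bash
python3 - <<'E'
from m import *
c=dict(np.load('scene1.npz')); P=cloud(c); Q=P.reshape(-1,3); hsv=cv2.cvtColor(c['image'],cv2.COLOR_RGB2HSV).reshape(-1,3)
near=np.hypot(Q[:,0]-.595,Q[:,1]-.149)<.045
q=Q[near&(Q[:,2]>.17)&(Q[:,2]<.215)]; print(np.histogram(q[:,2],np.arange(.17,.216,.005))[0])
z=np.median(q[(q[:,2]>.19)][:,2]); print('top z',z)
t=q[(abs(q[:,2]-z)<.006)]
for _ in range(4):
    A=np.c_[t[:,:2]-[.595,.149],np.ones(len(t))]; s=np.linalg.lstsq(A,t[:,2],rcond=None)[0]; t=t[abs(A@s-t[:,2])<.003]
print('base plane',s,len(t),'ctr',((t.min(0)+t.max(0))/2).round(4),np.ptp(t,axis=0).round(4))
# axis of the base from its outline
for z0,z1 in((.05,.05),): pass
u=((hsv[:,1]<60)&(hsv[:,2]>90)).reshape(384,512).astype(np.uint8)
k=contour(u,(270,312,130,162)); ctr,r=circ(onplane(c,k,z)); print('base hull on top plane',ctr,r)
# stem+handle axis
for lo,hi in((.205,.235),(.255,.28)):
    t=Q[(np.hypot(Q[:,0]-.6,Q[:,1]-.145)<.025)&(Q[:,2]>lo)&(Q[:,2]<hi)]; print(lo,t.mean(0).round(4),len(t))
q=Q[(Q[:,2]>.012)&(Q[:,2]<.02)]; print('rest',ringfit(q,[.5976,.1484],.04,.062))
q=Q[(Q[:,2]>.128)&(Q[:,2]<.14)]; print('jar rim',ringfit(q,[.6,-.176],.035,.06))
q=Q[(Q[:,2]>.01)&(Q[:,2]<.018)]; print('jar base',ringfit(q,[.6,-.176],.05,.066))
E
```

```text
[  0   0   3  51  62 391  31   9  13]
top z 0.19755366032899746
base plane [-0.00726265  0.00592893  0.19778012] 409 ctr [0.5963 0.1453 0.1976] [0.0719 0.0724 0.0063]
base hull on top plane [0.59546514 0.1463352 ] 0.0444863708320789
0.205 [0.6001 0.1432 0.22  ] 63
0.255 [0.603  0.1382 0.2702] 101
rest (array([0.5998, 0.1436]), 0.0494, 388)
jar rim (array([ 0.6017, -0.1778]), 0.0471, 350)
jar base (array([ 0.6016, -0.1775]), 0.0561, 433)
```

Emit:
drive_tool --steps '[{"xyz": [-0.3, 0.02, 0], "delta_rot": [0, 0, 0], "fingers": 255}, {"xyz": [-0.6, 0.02, 0], "delta_rot": [0, 0, 0], "fingers": 255}, {"xyz": [-0.6, 0.02, 0], "delta_rot": [0, 0, 0], "fingers": 255}, {"xyz": [-0.6, 0.02, 0], "delta_rot": [0, 0, 0], "fingers": 255}, {"xyz": [-0.6, 0.02, 0], "delta_rot": [0, 0, 0], "fingers": 255}, {"xyz": [-0.6, 0, 0], "delta_rot": [0, 0, 0], "fingers": 255}, {"xyz": [-0.6, 0, 0], "delta_rot": [0, 0, 0], "fingers": 255}, {"xyz": [-0.6, 0, 0], "delta_rot": [0, 0, 0], "fingers": 255}, {"xyz": [-0.6, 0, 0], "delta_rot": [0, 0, 0], "fingers": 255}, {"xyz": [-0.6, 0, 0], "delta_rot": [0, 0, 0], "fingers": 255}, {"xyz": [-0.6, 0, 0], "delta_rot": [0, 0, 0], "fingers": 255}, {"xyz": [-0.6, 0, 0], "delta_rot": [0, 0, 0], "fingers": 255}, {"xyz": [-0.6, 0, 0], "delta_rot": [0, 0, 0], "fingers": 255}, {"xyz": [-0.4, 0, 0], "delta_rot": [0, 0, 0], "fingers": 255}, {"xyz": [-0.2, 0, 0], "delta_rot": [0, 0, 0], "fingers": 255}, {"xyz": [0, 0, 0], "delta_rot": [0, 0, 0], "fingers": 255}, {"xyz": [0, 0, 0], "delta_rot": [0, 0, 0], "fingers": 255}, {"xyz": [0, 0, 0], "delta_rot": [0, 0, 0], "fingers": 255}]'

```text
time_s: 9.7
position: [0.5993, -0.1741, 0.3024]
eef_rot: [[-0.0, 1.0, 0.0], [1.0, 0.0, 0.0], [0.0, 0.0, -1.0]]
wrist_force: [-0.1, 0.5, -5.7]
width: 0.0274
grasp_force: 89.5
```

```bash
cat > look.py <<'E'
from m import *
import sys
s=robot.get_state(); p=s['position']; print(p.round(4),s['wrist_force'].round(2),s['torque'].round(3),s['eef_rot'][:,2].round(4),s['time_s'])
c=cap('scene',sys.argv[1]); P=cloud(c); Q=P.reshape(-1,3)
z=p[2]-.118+.014; near=np.hypot(Q[:,0]-p[0],Q[:,1]-p[1])<.045
t=Q[near&(abs(Q[:,2]-z)<.006)]
if len(t)>50:
  for _ in range(4):
    A=np.c_[t[:,:2]-p[:2],np.ones(len(t))]; s=np.linalg.lstsq(A,t[:,2],rcond=None)[0]; t=t[abs(A@s-t[:,2])<.003]
  print('base plane',s.round(4),len(t),'ctr',((t.min(0)+t.max(0))/2).round(4),np.ptp(t,axis=0).round(4))
q=Q[(Q[:,2]>.128)&(Q[:,2]<.14)]; print('jar rim',ringfit(q,[.6017,-.1778],.035,.06))
a=c['image'][140:300,110:270]; cv2.imwrite('pics/'+sys.argv[1],cv2.resize(a,(560,560))[:,:,::-1])
E
python3 look.py s2.png
```

```text
[ 0.5993 -0.1741  0.3024] [-0.13  0.46 -5.69] [-0.012  0.023  0.012] [ 2.e-04  1.e-04 -1.e+00] 9.7
base plane [-0.0034 -0.0007  0.1984] 676 ctr [ 0.6019 -0.1765  0.1982] [0.0733 0.0715 0.0058]
jar rim (array([ 0.6018, -0.1779]), 0.0471, 241)
```

View pics/s2.png

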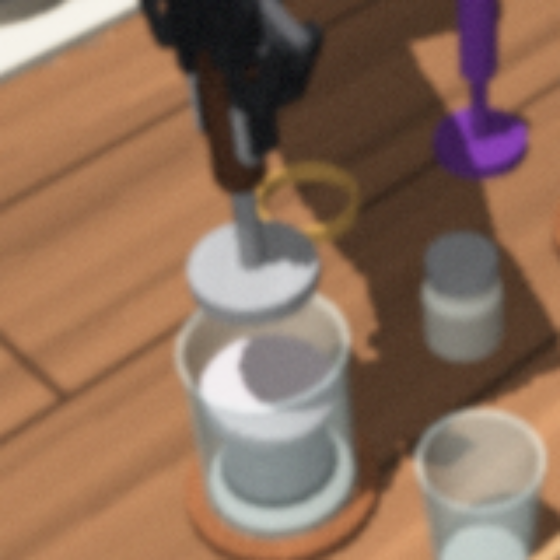

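The view shows the tamper base centred over the jar mouth, at crop px (253,270) above the rim at (263,345). The plate below is clear.

Emit:
drive_tool --steps '[{"xyz": [-0.03, 0, 0.2], "delta_rot": [0, 0, 0], "fingers": 255}, {"xyz": [0, 0, 0.3], "delta_rot": [0, 0, 0], "fingers": 255}, {"xyz": [0, 0, 0.3], "delta_rot": [0, 0, 0], "fingers": 255}, {"xyz": [0, 0, 0.3], "delta_rot": [0, 0, 0], "fingers": 255}, {"xyz": [0, 0, 0.3], "delta_rot": [0, 0, 0], "fingers": 255}, {"xyz": [0, 0, 0.2], "delta_rot": [0, 0, 0], "fingers": 255}, {"xyz": [0, 0, 0.1], "delta_rot": [0, 0, 0], "fingers": 255}, {"xyz": [0, 0, 0], "delta_rot": [0, 0, 0], "fingers": 255}, {"xyz": [0, 0, 0], "delta_rot": [0, 0, 0], "fingers": 255}]'

```text
time_s: 10.88
position: [0.5994, -0.1761, 0.2347]
eef_rot: [[0.001, 1.0, 0.001], [1.0, -0.001, -0.0], [-0.0, 0.001, -1.0]]
wrist_force: [-0.4, -0.3, -5.5]
width: 0.0274
grasp_force: 89.5
```

Emit:
drive_tool --steps '[{"xyz": [0, 0, 0.05], "delta_rot": [0, 0, 0], "fingers": 255}, {"xyz": [0, 0, 0.05], "delta_rot": [0, 0, 0], "fingers": 255}, {"xyz": [0, 0, 0.05], "delta_rot": [0, 0, 0], "fingers": 255}, {"xyz": [0, 0, 0.05], "delta_rot": [0, 0, 0], "fingers": 255}]'

```text
time_s: 11.38
position: [0.5992, -0.176, 0.2261]
eef_rot: [[0.001, 1.0, -0.0], [1.0, -0.001, 0.0], [0.0, -0.0, -1.0]]
wrist_force: [-0.2, -0.7, -5.8]
width: 0.0275
grasp_force: 89.5
```

Emit:
drive_tool --steps '[{"xyz": [0, 0, 0.05], "delta_rot": [0, 0, 0], "fingers": 255}, {"xyz": [0, 0, 0.05], "delta_rot": [0, 0, 0], "fingers": 255}, {"xyz": [0, 0, 0.05], "delta_rot": [0, 0, 0], "fingers": 255}]'

```text
time_s: 11.75
position: [0.5992, -0.176, 0.2202]
eef_rot: [[0.001, 1.0, 0.0], [1.0, -0.001, -0.0], [-0.0, 0.0, -1.0]]
wrist_force: [0.4, -0.4, -4.5]
width: 0.0271
grasp_force: 89.5
```

Emit:
drive_tool --steps '[{"xyz": [0, 0, 0.04], "delta_rot": [0, 0, 0], "fingers": 255}, {"xyz": [0, 0, 0.04], "delta_rot": [0, 0, 0], "fingers": 255}, {"xyz": [0, 0, 0.04], "delta_rot": [0, 0, 0], "fingers": 255}, {"xyz": [0, 0, 0.04], "delta_rot": [0, 0, 0], "fingers": 255}]'

```text
time_s: 12.25
position: [0.5992, -0.176, 0.2141]
eef_rot: [[0.001, 1.0, 0.0], [1.0, -0.001, -0.0], [-0.0, 0.0, -1.0]]
wrist_force: [-1.2, 0.3, -0.7]
width: 0.0271
grasp_force: 89.8
```

Emit:
drive_tool --steps '[{"xyz": [0, 0, 0.04], "delta_rot": [0, 0, 0], "fingers": 255}, {"xyz": [0, 0, 0.04], "delta_rot": [0, 0, 0], "fingers": 255}, {"xyz": [0, 0, 0.04], "delta_rot": [0, 0, 0], "fingers": 255}]'

```text
time_s: 12.62
position: [0.5992, -0.176, 0.2092]
eef_rot: [[0.001, 1.0, 0.0], [1.0, -0.001, -0.0], [-0.0, 0.0, -1.0]]
wrist_force: [-0.8, -0.7, -0.6]
width: 0.0273
grasp_force: 89.8
```

Emit:
drive_tool --steps '[{"xyz": [0, 0, 0.04], "delta_rot": [0, 0, 0], "fingers": 255}, {"xyz": [0, 0, 0.04], "delta_rot": [0, 0, 0], "fingers": 255}, {"xyz": [0, 0, 0.04], "delta_rot": [0, 0, 0], "fingers": 255}, {"xyz": [0, 0, 0.04], "delta_rot": [0, 0, 0], "fingers": 255}, {"xyz": [0, 0, 0.04], "delta_rot": [0, 0, 0], "fingers": 255}]'

```text
time_s: 13.25
position: [0.5992, -0.176, 0.201]
eef_rot: [[0.001, 1.0, 0.0], [1.0, -0.001, -0.0], [-0.0, 0.0, -1.0]]
wrist_force: [-1.0, -0.3, 0.6]
width: 0.0274
grasp_force: 89.8
```

Emit:
drive_tool --steps '[{"xyz": [0, 0, 0.03], "delta_rot": [0, 0, 0], "fingers": 255}, {"xyz": [0, 0, 0.03], "delta_rot": [0, 0, 0], "fingers": 255}]'

```text
time_s: 13.5
position: [0.5992, -0.176, 0.1987]
eef_rot: [[0.001, 1.0, 0.0], [1.0, -0.001, -0.0], [-0.0, 0.0, -1.0]]
wrist_force: [-1.2, 0.6, 0.7]
width: 0.0272
grasp_force: 89.8
```

Emit:
drive_tool --steps '[{"xyz": [0, 0, 0.02], "delta_rot": [0, 0, 0], "fingers": 255}, {"xyz": [0, 0, 0.02], "delta_rot": [0, 0, 0], "fingers": 255}]'

```text
time_s: 13.75
position: [0.5992, -0.176, 0.1971]
eef_rot: [[0.001, 1.0, 0.0], [1.0, -0.001, -0.0], [-0.0, 0.0, -1.0]]
wrist_force: [-1.1, -1.0, 0.4]
width: 0.0272
grasp_force: 89.8
```

Emit:
drive_tool --steps '[{"xyz": [0, 0, 0.02], "delta_rot": [0, 0, 0], "fingers": 255}, {"xyz": [0, 0, 0.02], "delta_rot": [0, 0, 0], "fingers": 255}, {"xyz": [0, 0, 0.02], "delta_rot": [0, 0, 0], "fingers": 255}]'

```text
time_s: 14.12
position: [0.5992, -0.176, 0.1947]
eef_rot: [[0.001, 1.0, 0.0], [1.0, -0.001, -0.0], [-0.0, 0.0, -1.0]]
wrist_force: [-0.2, 0.1, 1.1]
width: 0.0273
grasp_force: 89.8
```

Emit:
drive_tool --steps '[{"xyz": [0, 0, 0.02], "delta_rot": [0, 0, 0], "fingers": 255}, {"xyz": [0, 0, 0.02], "delta_rot": [0, 0, 0], "fingers": 255}, {"xyz": [0, 0, 0], "delta_rot": [0, 0, 0], "fingers": 255}]'

```text
time_s: 14.5
position: [0.5992, -0.176, 0.1931]
eef_rot: [[0.001, 1.0, 0.0], [1.0, -0.001, -0.0], [-0.0, 0.0, -1.0]]
wrist_force: [-1.8, 0.6, 1.7]
width: 0.0273
grasp_force: 90.2
```

Emit:
drive_tool --steps '[{"xyz": [0, 0, 0.02], "delta_rot": [0, 0, 0], "fingers": 255}, {"xyz": [0, 0, 0.02], "delta_rot": [0, 0, 0], "fingers": 255}, {"xyz": [0, 0, 0], "delta_rot": [0, 0, 0], "fingers": 255}]'

```text
time_s: 14.88
position: [0.5993, -0.176, 0.1915]
eef_rot: [[0.001, 1.0, 0.0], [1.0, -0.001, -0.0], [-0.0, 0.0, -1.0]]
wrist_force: [-1.5, -0.7, 3.4]
width: 0.0274
grasp_force: 90.3
```

Emit:
drive_tool --steps '[{"xyz": [0, 0, 0.02], "delta_rot": [0, 0, 0], "fingers": 255}, {"xyz": [0, 0, 0.02], "delta_rot": [0, 0, 0], "fingers": 255}, {"xyz": [0, 0, 0], "delta_rot": [0, 0, 0], "fingers": 255}]'

```text
time_s: 15.25
position: [0.5992, -0.176, 0.1898]
eef_rot: [[0.001, 1.0, -0.0], [1.0, -0.001, 0.0], [0.0, -0.0, -1.0]]
wrist_force: [-0.4, 0.0, 3.5]
width: 0.0273
grasp_force: 90.3
```

Emit:
drive_tool --steps '[{"xyz": [0, 0, 0.02], "delta_rot": [0, 0, 0], "fingers": 255}, {"xyz": [0, 0, 0], "delta_rot": [0, 0, 0], "fingers": 255}]'

```text
time_s: 15.5
position: [0.5992, -0.176, 0.1891]
eef_rot: [[0.001, 1.0, 0.0], [1.0, -0.001, -0.0], [-0.0, 0.0, -1.0]]
wrist_force: [-1.4, 0.5, 3.8]
width: 0.0273
grasp_force: 90.3
```

Emit:
drive_tool --steps '[{"xyz": [0, 0, 0.02], "delta_rot": [0, 0, 0], "fingers": 255}, {"xyz": [0, 0, 0], "delta_rot": [0, 0, 0], "fingers": 255}]'

```text
time_s: 15.75
position: [0.5993, -0.1761, 0.1888]
eef_rot: [[0.001, 1.0, 0.001], [1.0, -0.001, -0.0], [-0.0, 0.001, -1.0]]
wrist_force: [-1.9, 0.6, 8.2]
width: 0.0271
grasp_force: 90.8
```

Emit:
drive_tool --steps '[{"xyz": [0, 0, 0.008], "delta_rot": [0, 0, 0], "fingers": 255}, {"xyz": [0, 0, 0], "delta_rot": [0, 0, 0], "fingers": 255}]'

```text
time_s: 16.0
position: [0.5993, -0.1761, 0.1888]
eef_rot: [[0.001, 1.0, 0.001], [1.0, -0.001, -0.001], [-0.001, 0.001, -1.0]]
wrist_force: [-3.1, 0.6, 9.8]
width: 0.027
grasp_force: 91.0
```

```bash
python3 -c "
from station import robot
s=robot.get_state(); print(s['position'],s['wrist_force'],s['torque'])"
```

```text
[ 0.5992979  -0.17605022  0.18879172] [-3.08701953  0.58609181  9.79974148] [0.1048147  0.71713938 0.03206635]
```

```bash
python3 look.py s3.png; python3 - <<'E'
from h import *
s=robot.get_state();print(s['wrist_force'],s['torque'],s['position'],s['eef_rot'].round(4))
E
```

```text
[ 0.5993 -0.1761  0.1888] [-3.09  0.59  9.8 ] [0.105 0.717 0.032] [ 1.e-03 -5.e-04 -1.e+00] 16.0
base plane [ 0.0189 -0.0204  0.0853] 262 ctr [ 0.583  -0.1666  0.0848] [0.0552 0.0692 0.0062]
jar rim (array([ 0.6018, -0.1778]), 0.047, 295)
[-2.96141577  0.12750735 10.29566844] [0.11150294 0.75236305 0.0064139 ] [ 0.59930017 -0.17607395  0.18883913] [[ 6.0e-04  1.0e+00  1.1e-03]
 [ 1.0e+00 -6.0e-04 -6.0e-04]
 [-6.0e-04  1.1e-03 -1.0e+00]]
```

View pics/s3.png

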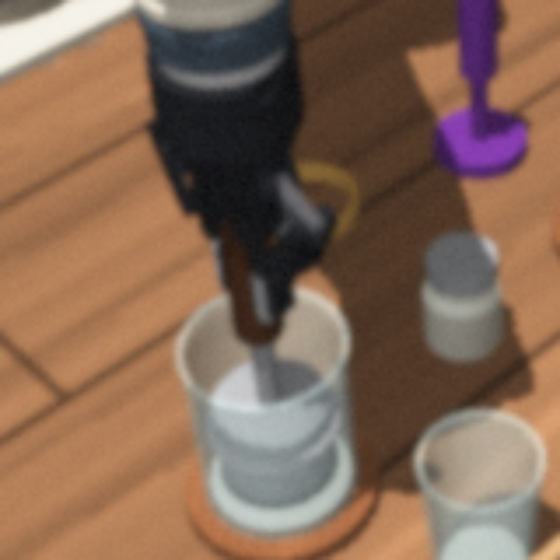

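Emit:
drive_tool --steps '[{"xyz": [0, 0, 0.01], "delta_rot": [0, 0, 0], "fingers": 255}, {"xyz": [0, 0, 0], "delta_rot": [0, 0, 0], "fingers": 255}]'

```text
time_s: 16.3
position: [0.5993, -0.1761, 0.1887]
eef_rot: [[0.001, 1.0, 0.001], [1.0, -0.001, -0.001], [-0.001, 0.001, -1.0]]
wrist_force: [-2.1, 0.7, 11.6]
width: 0.0272
grasp_force: 91.2
```

Emit:
drive_tool --steps '[{"xyz": [0, 0, 0.008], "delta_rot": [0, 0, 0], "fingers": 255}, {"xyz": [0, 0, 0], "delta_rot": [0, 0, 0], "fingers": 255}]'

```text
time_s: 16.55
position: [0.5994, -0.1761, 0.1886]
eef_rot: [[0.001, 1.0, 0.002], [1.0, -0.001, -0.001], [-0.001, 0.002, -1.0]]
wrist_force: [-2.9, 0.2, 13.7]
width: 0.0274
grasp_force: 91.3
```

```bash
python3 -c "
from station import robot
s=robot.get_state(); print(s['position'],s['wrist_force'],s['torque'])"
```

```text
[ 0.59935007 -0.17611412  0.18861642] [-2.89186104  0.22962677 13.65955492] [0.15451164 1.00988315 0.01147439]
```

Emit:
drive_tool --steps '[{"xyz": [0, 0, 0], "delta_rot": [0, 0, 0], "fingers": 255}, {"xyz": [0, 0, 0], "delta_rot": [0, 0, 0], "fingers": 255}, {"xyz": [0, 0, 0], "delta_rot": [0, 0, 0], "fingers": 255}, {"xyz": [0, 0, 0], "delta_rot": [0, 0, 0], "fingers": 255}, {"xyz": [0, 0, 0], "delta_rot": [0, 0, 0], "fingers": 255}, {"xyz": [0, 0, 0], "delta_rot": [0, 0, 0], "fingers": 255}, {"xyz": [0, 0, 0], "delta_rot": [0, 0, 0], "fingers": 255}, {"xyz": [0, 0, 0], "delta_rot": [0, 0, 0], "fingers": 255}, {"xyz": [0, 0, 0], "delta_rot": [0, 0, 0], "fingers": 255}]'

```text
time_s: 17.68
position: [0.5993, -0.1761, 0.1886]
eef_rot: [[0.001, 1.0, 0.002], [1.0, -0.001, -0.001], [-0.001, 0.002, -1.0]]
wrist_force: [-3.1, 1.3, 13.1]
width: 0.0274
grasp_force: 91.3
```

Emit:
drive_tool --steps '[{"xyz": [0, 0, -0.02], "delta_rot": [0, 0, 0], "fingers": 255}, {"xyz": [0, 0, -0.02], "delta_rot": [0, 0, 0], "fingers": 255}, {"xyz": [0, 0, -0.02], "delta_rot": [0, 0, 0], "fingers": 255}, {"xyz": [0, 0, -0.03], "delta_rot": [0, 0, 0], "fingers": 255}, {"xyz": [0, 0, -0.05], "delta_rot": [0, 0, 0], "fingers": 255}, {"xyz": [0, 0, -0.1], "delta_rot": [0, 0, 0], "fingers": 255}, {"xyz": [0, 0, -0.2], "delta_rot": [0, 0, 0], "fingers": 255}, {"xyz": [0, 0, -0.3], "delta_rot": [0, 0, 0], "fingers": 255}, {"xyz": [0, 0, -0.3], "delta_rot": [0, 0, 0], "fingers": 255}, {"xyz": [0, 0, -0.4], "delta_rot": [0, 0, 0], "fingers": 255}, {"xyz": [0, 0, -0.5], "delta_rot": [0, 0, 0], "fingers": 255}, {"xyz": [0, 0, -0.5], "delta_rot": [0, 0, 0], "fingers": 255}, {"xyz": [0, 0, -0.5], "delta_rot": [0, 0, 0], "fingers": 255}, {"xyz": [0, 0, 0], "delta_rot": [0, 0, 0], "fingers": 255}, {"xyz": [0, 0, 0], "delta_rot": [0, 0, 0], "fingers": 255}]'

```text
time_s: 19.55
position: [0.5991, -0.1759, 0.3043]
eef_rot: [[0.001, 1.0, -0.001], [1.0, -0.001, 0.0], [0.0, -0.001, -1.0]]
wrist_force: [-0.0, -0.4, -6.4]
width: 0.0271
grasp_force: 89.5
```

```bash
cat >> look.py <<'E'
q=Q[(Q[:,2]>.055)&(Q[:,2]<.085)&(np.hypot(Q[:,0]-.601,Q[:,1]+.178)<.034)]
for _ in range(5):
    A=np.c_[q[:,:2]-[.6,-.177],np.ones(len(q))]; s=np.linalg.lstsq(A,q[:,2],rcond=None)[0]; q=q[abs(A@s-q[:,2])<.003]
print('plate',s.round(4),len(q))
E
python3 look.py s4.png
```

```text
[ 0.5991 -0.1759  0.3043] [-0.01 -0.39 -6.42] [-0.025  0.03  -0.007] [-5.e-04  2.e-04 -1.e+00] 19.55
base plane [-0.0033  0.0054  0.2004] 673 ctr [ 0.6016 -0.1787  0.2002] [0.0711 0.0716 0.0059]
jar rim (array([ 0.6018, -0.178 ]), 0.0471, 248)
plate [ 0.0274 -0.0131  0.0721] 154
```

View pics/s4.png

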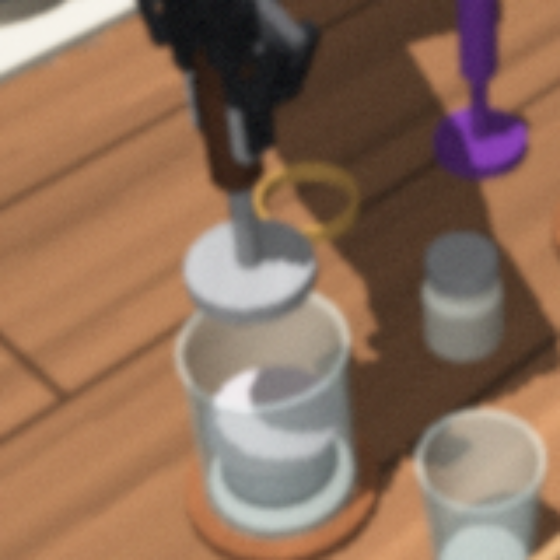

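The plate sits down at z ≈ 0.072, seen below the rim at crop px (275,410). The raised tamper at (250,270) hangs level. I carry it over the rest and check the plate from the top camera.

Emit:
drive_tool --steps '[{"xyz": [0.3, -0.05, 0], "delta_rot": [0, 0, 0], "fingers": 255}, {"xyz": [0.6, 0, 0], "delta_rot": [0, 0, 0], "fingers": 255}, {"xyz": [0.6, 0, 0], "delta_rot": [0, 0, 0], "fingers": 255}, {"xyz": [0.6, 0, 0], "delta_rot": [0, 0, 0], "fingers": 255}, {"xyz": [0.6, 0, 0], "delta_rot": [0, 0, 0], "fingers": 255}, {"xyz": [0.6, 0, 0], "delta_rot": [0, 0, 0], "fingers": 255}, {"xyz": [0.6, 0, 0], "delta_rot": [0, 0, 0], "fingers": 255}, {"xyz": [0.6, 0, 0], "delta_rot": [0, 0, 0], "fingers": 255}, {"xyz": [0.6, 0, 0], "delta_rot": [0, 0, 0], "fingers": 255}, {"xyz": [0.6, 0, 0], "delta_rot": [0, 0, 0], "fingers": 255}, {"xyz": [0.6, 0, 0], "delta_rot": [0, 0, 0], "fingers": 255}, {"xyz": [0.6, 0, 0], "delta_rot": [0, 0, 0], "fingers": 255}, {"xyz": [0.6, 0, 0], "delta_rot": [0, 0, 0], "fingers": 255}, {"xyz": [0.4, 0, 0], "delta_rot": [0, 0, 0], "fingers": 255}, {"xyz": [0.2, 0, 0], "delta_rot": [0, 0, 0], "fingers": 255}, {"xyz": [0, 0, 0], "delta_rot": [0, 0, 0], "fingers": 255}, {"xyz": [0, 0, 0], "delta_rot": [0, 0, 0], "fingers": 255}]'

```text
time_s: 21.72
position: [0.5974, 0.1474, 0.3048]
eef_rot: [[0.001, 1.0, -0.0], [1.0, -0.001, -0.0], [-0.0, -0.0, -1.0]]
wrist_force: [1.0, -0.1, -6.1]
width: 0.0271
grasp_force: 89.3
```

```bash
cat > plate.py <<'E'
from m import *
for n in('top','top','scene'):
    c=cap(n); Q=cloud(c).reshape(-1,3)
    ctr=np.array([.5985,-.1748]) if n=='top' else np.array([.6015,-.1775])
    for R in(.03,.036):
        q=Q[(Q[:,2]>.055)&(Q[:,2]<.09)&(np.hypot(*(Q[:,:2]-ctr).T)<R)]; n0=len(q)
        for _ in range(6):
            A=np.c_[q[:,:2]-ctr,np.ones(len(q))]; s=np.linalg.lstsq(A,q[:,2],rcond=None)[0]; q=q[abs(A@s-q[:,2])<.003]
        print(n,R,s.round(4),n0,len(q),np.std(A@s-(q[:,2] if len(A)==len(q) else A@s)).round(4),np.degrees(np.hypot(*s[:2])).round(2))
    t=Q[(abs(Q[:,2])<.004)&(np.hypot(*(Q[:,:2]-[.5,-.05]).T)<.06)]; A=np.c_[t[:,:2],np.ones(len(t))]; print('table slope',np.linalg.lstsq(A,t[:,2],rcond=None)[0].round(4))
E
python3 plate.py
```

```text
top 0.03 [-0.0039 -0.0035  0.074 ] 402 325 0.0015 0.3
top 0.036 [-0.008  -0.011   0.0739] 557 455 0.0015 0.78
table slope [0.0001 0.0023 0.0009]
top 0.03 [-0.0007 -0.0023  0.0739] 405 328 0.0015 0.13
top 0.036 [-0.0044  0.0025  0.0739] 562 472 0.0015 0.29
table slope [0.0016 0.0032 0.0002]
scene 0.03 [ 0.0641 -0.0343  0.073 ] 110 108 0.0012 4.17
scene 0.036 [ 0.0404 -0.016   0.0725] 175 170 0.0012 2.49
table slope [ 0.0017 -0.0018 -0.002 ]
```

Emit:
drive_tool --steps '[{"xyz": [0, 0, 0.3], "delta_rot": [0, 0, 0], "fingers": 255}, {"xyz": [0, 0, 0.6], "delta_rot": [0, 0, 0], "fingers": 255}, {"xyz": [0, 0, 0.6], "delta_rot": [0, 0, 0], "fingers": 255}, {"xyz": [0, 0, 0.6], "delta_rot": [0, 0, 0], "fingers": 255}, {"xyz": [0, 0, 0.6], "delta_rot": [0, 0, 0], "fingers": 255}, {"xyz": [0, 0, 0.6], "delta_rot": [0, 0, 0], "fingers": 255}, {"xyz": [0, 0, 0.4], "delta_rot": [0, 0, 0], "fingers": 255}, {"xyz": [0, 0, 0.3], "delta_rot": [0, 0, 0], "fingers": 255}, {"xyz": [0, 0, 0.2], "delta_rot": [0, 0, 0], "fingers": 255}, {"xyz": [0, 0, 0], "delta_rot": [0, 0, 0], "fingers": 255}, {"xyz": [0, 0, 0], "delta_rot": [0, 0, 0], "fingers": 255}]'

```text
time_s: 23.25
position: [0.5977, 0.1481, 0.1375]
eef_rot: [[0.001, 1.0, 0.001], [1.0, -0.001, 0.0], [0.0, 0.001, -1.0]]
wrist_force: [-0.3, -0.1, -5.3]
width: 0.0275
grasp_force: 89.3
```

Emit:
drive_tool --steps '[{"xyz": [0, 0, 0.06], "delta_rot": [0, 0, 0], "fingers": 255}, {"xyz": [0, 0, 0.06], "delta_rot": [0, 0, 0], "fingers": 255}, {"xyz": [0, 0, 0.04], "delta_rot": [0, 0, 0], "fingers": 255}, {"xyz": [0, 0, 0], "delta_rot": [0, 0, 0], "fingers": 255}]'

```text
time_s: 23.75
position: [0.5973, 0.148, 0.1303]
eef_rot: [[0.001, 1.0, -0.0], [1.0, -0.001, 0.0], [0.0, -0.0, -1.0]]
wrist_force: [-0.2, -0.2, -5.2]
width: 0.0275
grasp_force: 89.3
```

Emit:
drive_tool --steps '[{"xyz": [0, 0, 0.04], "delta_rot": [0, 0, 0], "fingers": 255}, {"xyz": [0, 0, 0.04], "delta_rot": [0, 0, 0], "fingers": 255}, {"xyz": [0, 0, 0.03], "delta_rot": [0, 0, 0], "fingers": 255}, {"xyz": [0, 0, 0.03], "delta_rot": [0, 0, 0], "fingers": 255}, {"xyz": [0, 0, 0], "delta_rot": [0, 0, 0], "fingers": 255}]'

```text
time_s: 24.38
position: [0.5973, 0.148, 0.1247]
eef_rot: [[0.001, 1.0, -0.0], [1.0, -0.001, -0.0], [-0.0, -0.0, -1.0]]
wrist_force: [-0.4, 0.3, -4.9]
width: 0.0273
grasp_force: 89.3
```

Emit:
drive_tool --steps '[{"xyz": [0, 0, 0.02], "delta_rot": [0, 0, 0], "fingers": 255}, {"xyz": [0, 0, 0.02], "delta_rot": [0, 0, 0], "fingers": 255}, {"xyz": [0, 0, 0], "delta_rot": [0, 0, 0], "fingers": 255}]'

```text
time_s: 24.75
position: [0.5973, 0.148, 0.1232]
eef_rot: [[0.001, 1.0, -0.0], [1.0, -0.001, 0.0], [0.0, -0.0, -1.0]]
wrist_force: [-0.7, 0.8, -5.7]
width: 0.0274
grasp_force: 89.3
```

Emit:
drive_tool --steps '[{"xyz": [0, 0, 0.015], "delta_rot": [0, 0, 0], "fingers": 255}, {"xyz": [0, 0, 0.015], "delta_rot": [0, 0, 0], "fingers": 255}, {"xyz": [0, 0, 0], "delta_rot": [0, 0, 0], "fingers": 255}]'

```text
time_s: 25.12
position: [0.5974, 0.148, 0.1228]
eef_rot: [[0.001, 1.0, 0.001], [1.0, -0.001, 0.0], [0.0, 0.001, -1.0]]
wrist_force: [-2.8, -1.1, 4.2]
width: 0.0271
grasp_force: 90.3
```

Emit:
drive_tool --steps '[{"xyz": [0, 0, 0], "delta_rot": [0, 0, 0], "fingers": 200}, {"xyz": [0, 0, 0], "delta_rot": [0, 0, 0], "fingers": 150}, {"xyz": [0, 0, 0], "delta_rot": [0, 0, 0], "fingers": 100}, {"xyz": [0, 0, 0], "delta_rot": [0, 0, 0], "fingers": 50}, {"xyz": [0, 0, 0], "delta_rot": [0, 0, 0], "fingers": 0}, {"xyz": [0, 0, 0], "delta_rot": [0, 0, 0], "fingers": 0}, {"xyz": [0, 0, 0], "delta_rot": [0, 0, 0], "fingers": 0}, {"xyz": [0, 0, 0], "delta_rot": [0, 0, 0], "fingers": 0}]' --grip_force 20

```text
time_s: 26.12
position: [0.5974, 0.148, 0.122]
eef_rot: [[0.001, 1.0, 0.0], [1.0, -0.001, 0.0], [0.0, 0.0, -1.0]]
wrist_force: [0.1, 0.2, 0.4]
width: 0.0852
grasp_force: 0.0
```

Emit:
drive_tool --steps '[{"xyz": [0, 0, -0.2], "delta_rot": [0, 0, 0], "fingers": 0}, {"xyz": [0, 0, -0.5], "delta_rot": [0, 0, 0], "fingers": 0}, {"xyz": [0, 0, -0.6], "delta_rot": [0, 0, 0], "fingers": 0}, {"xyz": [0, 0, -0.6], "delta_rot": [0, 0, 0], "fingers": 0}, {"xyz": [0, 0, -0.6], "delta_rot": [0, 0, 0], "fingers": 0}, {"xyz": [0, 0, -0.6], "delta_rot": [0, 0, 0], "fingers": 0}, {"xyz": [0, 0, -0.6], "delta_rot": [0, 0, 0], "fingers": 0}, {"xyz": [0, -1, -0.3], "delta_rot": [0, 0, 0], "fingers": 0}, {"xyz": [0, -1, 0], "delta_rot": [0, 0, 0], "fingers": 0}, {"xyz": [0, -1, 0], "delta_rot": [0, 0, 0], "fingers": 0}, {"xyz": [0, -1, 0], "delta_rot": [0, 0, 0], "fingers": 0}, {"xyz": [0, 0, 0], "delta_rot": [0, 0, 0], "fingers": 0}, {"xyz": [0, 0, 0], "delta_rot": [0, 0, 0], "fingers": 0}]'

```text
time_s: 27.75
position: [0.4379, 0.1481, 0.2827]
eef_rot: [[0.0, 1.0, 0.002], [1.0, -0.0, 0.0], [0.0, 0.002, -1.0]]
wrist_force: [1.3, 0.1, -0.9]
width: 0.0854
grasp_force: 0.0
```

```bash
python3 plate.py; python3 - <<'E'
from m import *
print(robot.get_state()['position'])
c=cap('scene','s5.png'); Q=cloud(c).reshape(-1,3)
q=Q[(np.hypot(Q[:,0]-.6,Q[:,1]-.145)<.06)]; t=q[(q[:,2]>.016)&(q[:,2]<.026)&(np.hypot(q[:,0]-.599,q[:,1]-.144)<.036)]
print('base',((t.min(0)+t.max(0))/2).round(4),np.median(t[:,2]),len(t)); 
for lo in(.08,.13): h=q[(q[:,2]>lo)&(q[:,2]<lo+.02)]; print(h.mean(0).round(4),len(h))
print('rest',ringfit(Q[(Q[:,2]>.012)&(Q[:,2]<.02)],[.5998,.1436],.04,.062))
E
```

```text
top 0.03 [0.0087 0.0118 0.0738] 402 349 0.0015 0.84
top 0.036 [-0.0038  0.0136  0.0739] 563 470 0.0015 0.81
table slope [-0.0002 -0.003   0.0008]
top 0.03 [-0.0035 -0.0096  0.0738] 406 344 0.0015 0.59
top 0.036 [-0.0135 -0.0067  0.074 ] 564 472 0.0015 0.86
table slope [ 0.0011 -0.0012  0.0004]
scene 0.03 [ 0.0591 -0.0219  0.0728] 116 115 0.0013 3.61
scene 0.036 [ 0.0403 -0.0094  0.0724] 176 172 0.0012 2.37
table slope [ 0.0011  0.0002 -0.0016]
[0.43824703 0.14804346 0.28187223]
base [0.5989 0.1437 0.0209] 0.019001134232675243 367
[0.6062 0.1379 0.0903] 69
[0.6068 0.1376 0.1403] 82
rest (array([0.6006, 0.1425]), 0.05, 387)
```

View pics/s5.png

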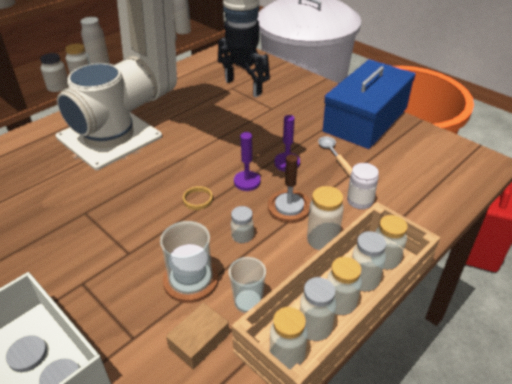

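The tamper stands upright in its rest at px (290,190), the plate is down in the jar at px (188,262), and the other things are where they were.

```bash
python3 -c "
from station import robot
print(robot.close_job())"
```

```text
the job is handed in; nothing more can be done
None
```

I pressed the plate onto its stop and held it there for about 1.2 s at roughly 19 N by the wrist reading. It measured level within 1° from the top camera, the tamper is back upright within about 2 mm of its rest's centre, and the job is handed in; no verdict came back.

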